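Take the test meter off its keeper hook

TASK

Take the hand-held test meter off the bench hook: hold it by the tab on top, take its weight, push it gently back against the sprung keeper until it comes up against the soft rear stop, then, still pressed back, lift it out past the guard lip without forcing anything (never more than about 18 N on the hook). Stand it upright in the middle of the rubber mat, set down gently, and let go, leaving the circuit board, spray can and screwdriver alone.

Things in the scene. Friction and masses are not known exactly. Their poses are not given: they have to be found in the camera images.
- meter: Hand-held grey test meter on a steel hanger frame, about 0.4 kg, 225 mm tall. Origin: centre of its underside; z up, dial and screen face -x. Case 44 (x) x 84 (y) x 95 (z) mm. It starts hanging on the hook, dial away from the post, x axis within 0.05 rad of the hook's.
- meter_bar (a point): Centre of the meter's round crossbar: 10 mm diameter, 80 mm long along y, 160 mm above the meter's origin, carried by two straps 6 mm thick at y = +-37 mm. Below it is an open window, z 95 to 155 mm and 68 mm wide, through which the hook arm passes.
- meter_tab (a point): Middle of the top edge (z = 225 mm) of the meter's black grip tab: 10 mm thick (x), 36 mm wide (y), z 183 to 225 mm, on a stem 16 mm wide down to the bar. Pinch it across its thickness from above, centred about 18 mm below this point; the guard lip's top is 50 mm below it.
- hook: Fixed bench hook, its open front roughly facing the robot. Origin at bench level; x points from the open front to the post (x = 40 to 70 mm), z up. Foot plate x = 0 to 110, y +-75, 12 mm high. A level arm 20 mm wide, 12 mm thick runs forward from the post, its top (the seat) at z = 185 mm. Nothing of it is higher than 212 mm.
- hook_seat (a point): Point on the seat under the resting crossbar (hook x = -58.5, z = 185 mm). The bar is clear of everything when its underside is 22 mm above the seat. Raised 2 mm first (4 mm is free under the lip), it slides without rubbing on the seat. The arm's underside starts 48 mm above the case: lift 26 to 42 mm, then draw it to hook -x until the bar is 60 mm in front of this point.
- hook_nose (a point): Inner face of the front nose (hook x = -65 mm, 10 mm high); the bar rests 1.5 mm behind it. A guard clamped on the arm has a lip of two prongs (y = +-14 to 26 mm, one each side of the tab stem) 14 to 20 mm above the seat, ending 6 to 28 mm behind this face. That setting differs each time and is not measured. The bar's front must get behind the lip's end to pass.
- hook_stop (a point): Middle of the span in which the two rubber stops of the guard can stand (22 mm high, beside the keeper). They stand 12.5 mm behind the lip's edge, so the 10 mm bar meets them 2.5 mm after it clears the lip: feel for them. They yield 1.5 mm at 3 N per mm, then are rigid. The guard's front reaches hook x = -102 mm at most.
- keeper (a joint): Sprung keeper plate behind the crossbar, 16 mm wide and 20 mm high, on the arm. 0 = closed (about 1.5 mm behind the resting bar), grows in m as it is pressed towards the post; 2.5 N to start, plus 0.2 N per mm; travel 34 mm. Springs shut by itself.
- mat: Fixed black rubber mat 150 x 150 x 4 mm on the bench. Origin: centre of its underside.
- board: Green circuit board, 160 x 160 mm, up to 31 mm high with its parts, lying loose on the bench. Origin: centre of its underside. Bystander.
- spray: Spray can, 52 mm diameter, 150 mm tall, standing. Origin: centre of its underside. Bystander.
- driver: Screwdriver about 200 mm long lying on the bench between robot and hook, under 40 mm high, black handle. Bystander.
There are look-alikes about, which are no part of the job. What is meant by the meter is not orange, and is the smaller of those in its own colour. What is shaped like the hook but purple is not meant.

How it is judged:
On the way, in this order (a step that is already met when the one before it is completed fails the run):
1. the keeper is pressed open with the meter's bar still down on the hook (value of joint keeper above 0.005 m and z of meter_bar in the frame of hook below 0.199 m), for 0.1 s.
2. the meter is off the hook, its bar more than 50 mm from the seat (distance between meter_bar and hook_seat above 0.05 m), for 0.1 s.
At the end, for the whole second after the job is handed in: The meter stands upright (within 0.1 rad) and still on the mat, its foot's centre within 40 mm of the mat's centre along each mat axis, released; the keeper has sprung shut (x of meter in the frame of mat between -0.04 and 0.04 m and y of meter in the frame of mat between -0.04 and 0.04 m and height (world z) of meter below 0.008 m and angle between meter's own z axis and vertical below 0.1 rad and linear speed of meter below 0.02 m/s and value of joint keeper below 0.003 m); the robot touches nothing.
It fails at once if the meter is forced against the hook, its keeper, guard or stop with more than 20 N (contact force between meter and hook above 20 N).
It fails at once if the robot bears on the hook with more than 15 N (contact force between any of the fingers, the arm and hook above 15 N).
It fails at once if the meter is dropped or banged onto the mat (over 45 N) (contact force between meter and mat above 45 N).
It fails at once if circuit board, spray can or screwdriver moved more than 20 mm (distance of any of board, spray, driver from where it was at the start of the episode above 0.02 m).
It also fails if it takes over 59 s, if anything falls off the work surface, if the arm or the gripper's body presses on something with over 40 N, if the wrist force passes 120 N, or if a joint passes its speed limit or range.

ROBOT

A 6-joint arm with a two-finger parallel gripper is mounted at the origin on the work surface. World frame = base frame: x ahead of the robot, y to its left, z up, the work surface at z = 0. Lengths are in m, angles in rad, forces in N, time in s.
With the tool pointing down it reaches from about 0.275 to 0.75 m from the base axis. Payload 10.2 kg.
Tool frame: the origin (TCP) lies between the finger pads; the fingertips stand 19 mm ahead of it and the grasp point (between the pads) is the TCP (env.tcp_to_tips is the distance from the TCP to the fingertips, in m); z points along the fingers, y is the direction in which the jaws open and shut (so a half turn about z gives the same grasp; the last joint's range is limited). The gripper opens to 88 mm and grips with 3 to 60 N. Pads are 18 mm wide; open, the fingers measure 123 mm over their backs; the gripper's body (75 mm by 187 mm) begins 45 mm behind the grasp point.
Start: joints at [-1.358, 0.313, 1.498, -0, 1.331, -0.223], TCP at [0.222, -0.476, 0.234] pointing down, gripper open.
Joint ranges: [-2.94, 2.94], [-0.97, 2.17], [0.19, 2.56], [-1.23, 4.37], [0.02, 3.11], [-2.88, 2.88]. Speed limits (rad/s): [2.39, 2.39, 3.01, 3.14, 3.14, 3.14].

INTERFACE

Orientations are given as [roll, pitch, yaw] about the fixed x, y, z axes, in that order (R = Rz(yaw) Ry(pitch) Rx(roll)).
In Python, from rig import env gives the robot as it stands.
- The arm moves only by the tool arm_command, never from a script. Its argument "plan" is a list of rows, each an object of numbers: "wx", "wy", "wz": the turn, a rotation vector about the world's x, y, z in degrees; "x", "y", "z": the shift along the world's x, y, z in m; "jaw": the opening in per cent of the stroke, from 0 (shut) to 100 (fully open). A call has 1 to 12 rows; each row is the pose to reach, as a shift and turn from the pose commanded when the call began; what a row does not reach only later rows make up. A row lasts 1/10 s, in which the tool goes at most 50 mm and 8.59 degrees, less where a joint would pass 70% of its speed; a pose out of reach is approached as far as the arm can. A call with a gripper value outside its range is refused whole. The fingers move at their own pace and stop on an object; "grip_force" is the grip in N (left out, the last holds). Time passes only in rows, so rows that repeat a pose let the fingers close. It gives the time, the measured TCP pose, the force and the opening at its end, in the units of the state.
- env.get_obs(): the state, without advancing time (a new reading comes with each control period).
- env.grab_frame(name): name is "side" or "top" or "wrist"; returns the picture (400x640x3 uint8, red, green, blue); there is no depth.
- env.camera_params(name): a dict with "K" (3x3 intrinsics, pixels), "position" and "orientation" of the camera in the world. Camera axes: x right, y down, z forward; pixel columns grow to the right and rows downward; lengths in m; the calibration is good to about 2 mm. A picture is of the moment at which its call begins: read the wrist's pose just before it. camera_params takes no time and is no camera call; for the wrist camera it gives the pose at the moment of the call.
- env.hand_in(): hands the job in, once; it reports no verdict.
The state is a dict: "clock": time; "q": joint angles; "qd": joint speeds; "tau": joint torques, N m; "ee_pos": TCP position; "tcp_rot": TCP orientation; "wrist_force": force on the tool from outside, world axes, zero at the start; "wrist_torque": the same for the moment, N m; "grip_width": finger opening in m.
Only numpy, scipy, OpenCV 4.12 (cv2) and the standard library are available. Lean on these libraries where they do the work, as an engineer would, in place of code of your own. Each camera call takes 0.05 s, during which the arm holds its last target.

## Working session

There is one attempt and no reset: what is moved stays moved. The work goes in short steps, Python scripts to look and compute and a tool call to move; the robot and the scene stay as the last step left them, time stands still between calls to the robot, and variables do not carry over. Pictures are saved under pics/ and viewed, and the job is handed in when it is done.

Besides the shell and the picture viewer there is one more tool, called after "Request:" as name(argument=value, ...) on one line, values as JSON. arm_command: Moves the arm, as the interface text tells. Its arguments: {"type":"object","properties":{"plan":{"type":"array"},"grip_force":{"type":"number"}},"required":["plan"]}

```bash
ls; mkdir -p pics; python3 - <<'E'
from rig import env
import cv2
print(env.get_obs())
for n in ("side","top","wrist"):
    p=env.camera_params(n);print(n,p)
    im=env.grab_frame(n);cv2.imwrite(f"pics/{n}0.png",im[:,:,::-1])
E
```

```text
pics
{'clock': 0.0, 'q': array([-1.35842349e+00,  3.13452570e-01,  1.49843613e+00,  2.12459367e-05,
        1.33097055e+00, -2.23376782e-01]), 'qd': array([-0.00017638,  0.0012714 , -0.00014959, -0.00072739, -0.00082623,
        0.00069901]), 'tau': array([ 1.09661039e-03, -4.02208900e+01, -2.52271843e+01,  6.94886944e-02,
        3.52321216e-02, -1.09287589e-04]), 'ee_pos': array([ 0.22154927, -0.47569324,  0.23346011]), 'tcp_rot': array([-3.14036209e+00, -3.00700510e-04,  4.35744373e-01]), 'wrist_force': array([-0.74685194, -0.11436541,  0.23532475]), 'wrist_torque': array([-0.02469074,  0.00885531, -0.04367819]), 'grip_width': 0.087783858887936}
side {'K': array([[514.80455865,   0.        , 323.94571539],
       [  0.        , 514.80455865, 196.12270611],
       [  0.        ,   0.        ,   1.        ]]), 'position': array([ 0.06877977, -1.01673662,  1.25891762]), 'orientation': array([-2.3633792 ,  0.01323208, -0.33945536])}
top {'K': array([[383.4771444 ,   0.        , 323.50274095],
       [  0.        , 383.4771444 , 205.5108534 ],
       [  0.        ,   0.        ,   1.        ]]), 'position': array([0.26248772, 0.02395821, 1.3635648 ]), 'orientation': array([-3.00711863, -0.00514898, -1.55708461])}
wrist {'K': array([[313.17026768,   0.        , 322.3242076 ],
       [  0.        , 313.17026768, 200.94480571],
       [  0.        ,   0.        ,   1.        ]]), 'position': array([ 0.28344524, -0.4469332 ,  0.38430071]), 'orientation': array([ 2.87554120e+00,  1.04769605e-03, -1.13448554e+00])}
```

View pics/side0.png

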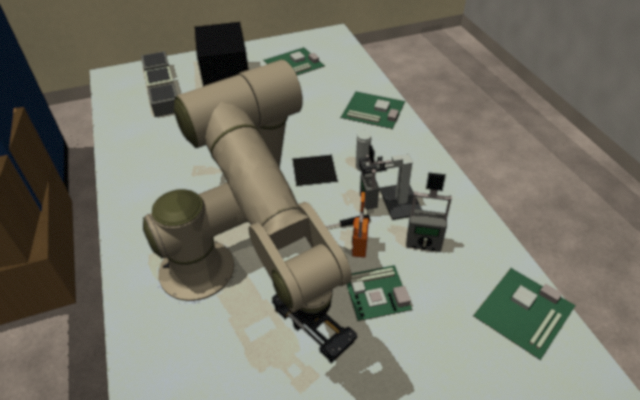

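View pics/top0.png

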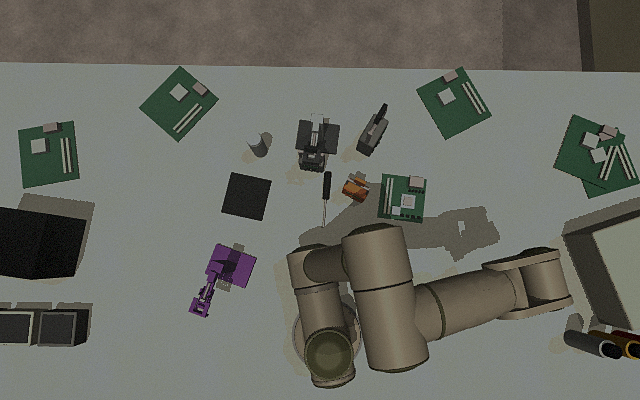

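View pics/wrist0.png

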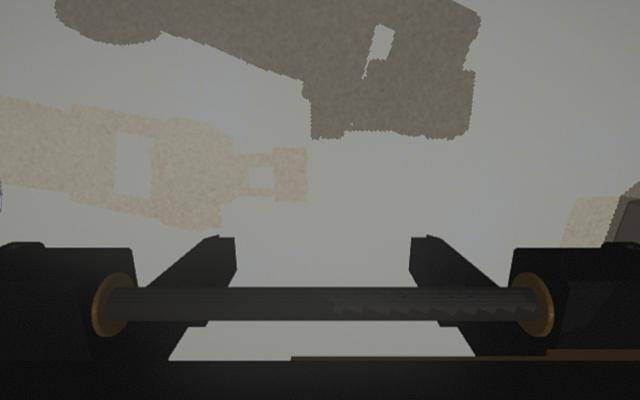

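Candidates seen from the top view:
- Grey meter on the grey hook, about (312,160).
- Grey meter standing free, about (372,130). It looks larger.
- Orange meter at (356,186), ruled out by colour.
- Purple hook at (228,265), ruled out. The grey hook is at (318,135).

I'll check the choice in close crops.

```bash
python3 - <<'E'
import cv2,numpy as np
a=cv2.imread("pics/top0.png")[95:225,220:420];b=cv2.imread("pics/side0.png")[120:270,330:470]
a=cv2.resize(a,None,fx=4,fy=4,interpolation=cv2.INTER_CUBIC);b=cv2.resize(b,None,fx=4,fy=4,interpolation=cv2.INTER_CUBIC)
cv2.imwrite("pics/ctop.png",np.clip(a*1.7,0,255));cv2.imwrite("pics/cside.png",np.clip(b*1.5,0,255))
E
```

```text
[ WARN:0@0.058] global loadsave.cpp:1063 imwrite_ Unsupported depth image for selected encoder is fallbacked to CV_8U.
```

View pics/ctop.png

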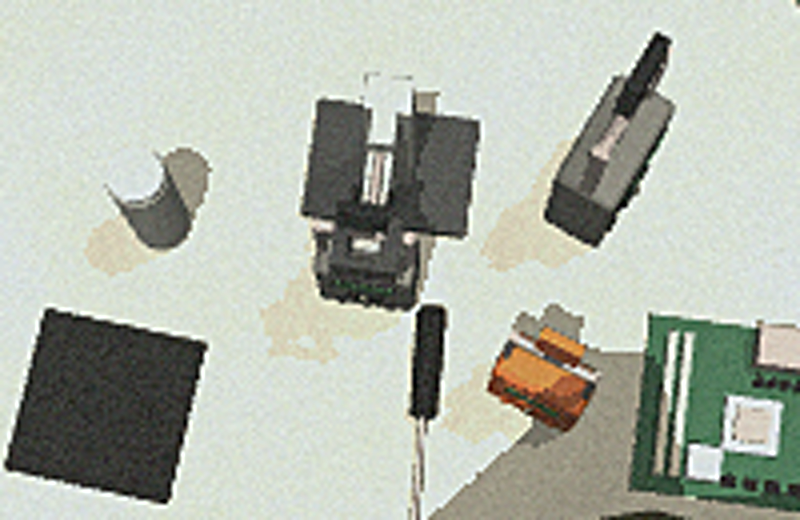

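View pics/cside.png

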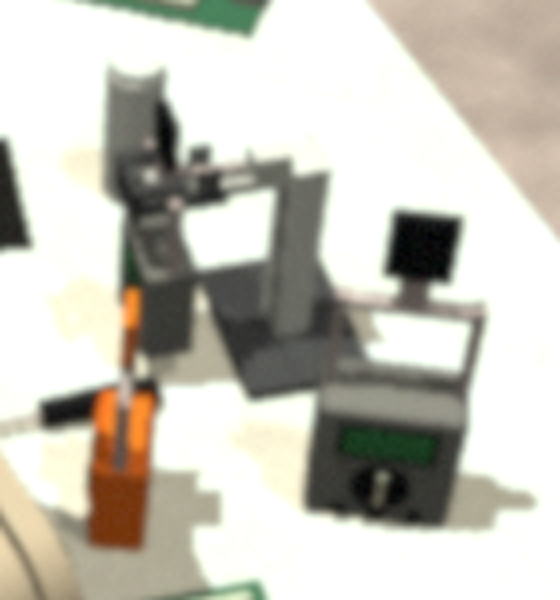

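The meter hanging on the grey hook, top crop (365,240), is the smaller of the two grey ones, so that's the one. The free one at crop (610,130) is larger. Next I'll measure the hook plate, the mat and the tab.

```bash
cat > h.py <<'E'
import numpy as np, cv2
from scipy.spatial.transform import Rotation as R
from rig import env
def ray(n,uv,P=None):
    P=P or env.camera_params(n)
    d=R.from_euler('xyz',P['orientation']).apply(np.linalg.inv(P['K'])@[uv[0],uv[1],1.])
    return np.array(P['position']),d
def onz(n,uv,z,P=None):
    o,d=ray(n,uv,P); return o+d*(z-o[2])/d[2]
def proj(n,p,P=None):
    P=P or env.camera_params(n)
    c=R.from_euler('xyz',P['orientation']).inv().apply(np.array(p)-P['position'])
    q=P['K']@c; return q[:2]/q[2]
def two(uv1,uv2,n1='top',n2='side'):
    o1,d1=ray(n1,uv1);o2,d2=ray(n2,uv2);d1/=np.linalg.norm(d1);d2/=np.linalg.norm(d2)
    A=np.c_[d1,-d2];t=np.linalg.lstsq(A,o2-o1,rcond=None)[0]
    a=o1+t[0]*d1;b=o2+t[1]*d2;return (a+b)/2,np.linalg.norm(a-b)
E
python3 - <<'E'
from h import *
im=cv2.imread("pics/top0.png");g=im.max(axis=2)
# mat
m=(g[160:230,210:285]<45).astype(np.uint8);n,l,s,c=cv2.connectedComponentsWithStats(m);k=1+s[1:,4].argmax()
cn=cv2.findContours((l==k).astype(np.uint8),0,1)[0][0]+np.array([210,160])
w=np.array([onz('top',p[0],.004) for p in cn])[:,:2]
r=cv2.minAreaRect((w*1000).astype(np.float32));print("mat",r)
f=lambda x,y:(220+x/4-.4,95+y/4-.4)
for nm,p in dict(fl=(302,214),fr=(466,238),bl=(318,98),br=(481,120)).items(): print(nm,onz('top',f(*p),.012))
for nm,p in dict(tabL=(338,206),tabR=(388,212)).items(): print(nm,onz('top',f(*p),.255))
E
```

```text
mat ((477.20147705078125, 297.80523681640625), (149.77713012695312, 149.778076171875), 78.38043975830078)
fl [0.65414552 0.12544666 0.012     ]
fr [ 0.63401987 -0.02355162  0.012     ]
bl [0.76387919 0.11337402 0.012     ]
br [ 0.74525148 -0.03625182  0.012     ]
tabL [0.59027109 0.0805485  0.255     ]
tabR [0.5862352  0.04324595 0.255     ]
```

Request:
arm_command(plan=[{"z":0.05},{"z":0.1,"x":0.01,"wz":5},{"z":0.14,"x":0.03,"y":0.02,"wz":10},{"z":0.17,"x":0.06,"y":0.05,"wz":15},{"z":0.17,"x":0.085,"y":0.09,"wz":20},{"z":0.17,"x":0.11,"y":0.13,"wz":25},{"z":0.17,"x":0.14,"y":0.17,"wz":30},{"z":0.17,"x":0.17,"y":0.21,"wz":36},{"z":0.17,"x":0.2,"y":0.25,"wz":42},{"z":0.17,"x":0.23,"y":0.29,"wz":47},{"z":0.17,"x":0.26,"y":0.33,"wz":52},{"z":0.17,"x":0.29,"y":0.37,"wz":58}])

```text
invalid input
```

Request:
arm_command(plan=[{"x":0.03,"y":0.03},{"x":0.055,"y":0.07},{"x":0.075,"y":0.1},{"x":0.075,"y":0.106},{"x":0.075,"y":0.106},{"x":0.075,"y":0.106}])

```text
invalid input
```

```bash
python3 - <<'E'
from h import *
import pickle
o=env.get_obs();print(o['clock'],o['ee_pos'],o['tcp_rot'],o['wrist_force'])
P=env.camera_params('wrist');im=env.grab_frame('wrist')[:,:,::-1]
pickle.dump(P,open('w1.pkl','wb'));cv2.imwrite("pics/w1.png",im)
cv2.imwrite("pics/s1.png",env.grab_frame('side')[:,:,::-1])
E
```

```text
0.15 [ 0.22155818 -0.4757472   0.23360826] [-3.14066880e+00 -1.87601638e-04  4.35826150e-01] [ 0.62121249 -0.27692595  0.46992849]
```

View pics/w1.png

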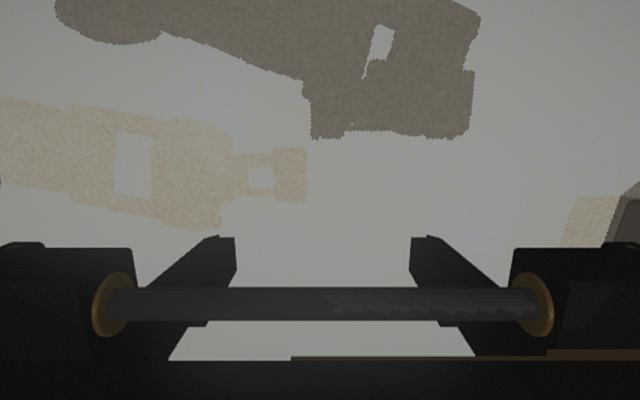

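The call was refused and the arm didn't move. Every row probably needs all the keys.

Request:
arm_command(plan=[{"x":0,"y":0,"z":0.05,"wx":0,"wy":0,"wz":0,"jaw":100},{"x":0.01,"y":0,"z":0.1,"wx":0,"wy":0,"wz":5,"jaw":100},{"x":0.03,"y":0.02,"z":0.14,"wx":0,"wy":0,"wz":10,"jaw":100},{"x":0.06,"y":0.05,"z":0.17,"wx":0,"wy":0,"wz":15,"jaw":100},{"x":0.085,"y":0.09,"z":0.17,"wx":0,"wy":0,"wz":20,"jaw":100},{"x":0.11,"y":0.13,"z":0.17,"wx":0,"wy":0,"wz":25,"jaw":100},{"x":0.14,"y":0.17,"z":0.17,"wx":0,"wy":0,"wz":30,"jaw":100},{"x":0.17,"y":0.21,"z":0.17,"wx":0,"wy":0,"wz":36,"jaw":100},{"x":0.2,"y":0.25,"z":0.17,"wx":0,"wy":0,"wz":42,"jaw":100},{"x":0.23,"y":0.29,"z":0.17,"wx":0,"wy":0,"wz":47,"jaw":100},{"x":0.26,"y":0.33,"z":0.17,"wx":0,"wy":0,"wz":52,"jaw":100},{"x":0.29,"y":0.37,"z":0.17,"wx":0,"wy":0,"wz":58,"jaw":100}])

```text
clock: 1.45
ee_pos: [0.5125, -0.104, 0.4041]
tcp_rot: [3.141, 0.0, 1.452]
wrist_force: [0.6, -1.6, 0.6]
grip_width: 0.0879
```

Request:
arm_command(plan=[{"x":0.03,"y":0.03,"z":0,"wx":0,"wy":0,"wz":0,"jaw":100},{"x":0.055,"y":0.07,"z":0,"wx":0,"wy":0,"wz":0,"jaw":100},{"x":0.075,"y":0.1,"z":0,"wx":0,"wy":0,"wz":0,"jaw":100},{"x":0.075,"y":0.106,"z":0,"wx":0,"wy":0,"wz":0,"jaw":100},{"x":0.075,"y":0.106,"z":0,"wx":0,"wy":0,"wz":0,"jaw":100},{"x":0.075,"y":0.106,"z":0,"wx":0,"wy":0,"wz":0,"jaw":100}])

```text
clock: 2.05
ee_pos: [0.5862, -0.0008, 0.4042]
tcp_rot: [3.141, 0.0, 1.447]
wrist_force: [0.5, 0.4, 0.7]
grip_width: 0.0883
```

```bash
python3 - <<'E'
from h import *
import pickle
o=env.get_obs();print(o['clock'],o['ee_pos'],o['tcp_rot'],o['wrist_force'],o['qd'])
P=env.camera_params('wrist');im=env.grab_frame('wrist')[:,:,::-1]
pickle.dump(P,open('w1.pkl','wb'));cv2.imwrite("pics/w1.png",im)
E
```

```text
2.05 [ 0.58624583 -0.00078121  0.40419154] [3.14148220e+00 3.18283273e-04 1.44730567e+00] [0.4971404  0.39715645 0.74807657] [-0.01424613 -0.00701967  0.0025962   0.0004094  -0.00025384  0.00130407]
```

View pics/w1.png

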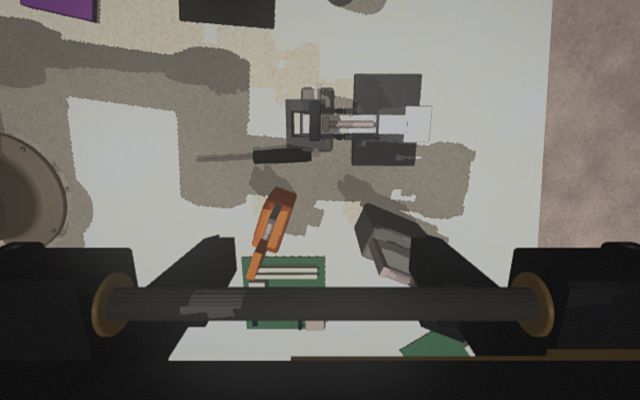

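```bash
python3 - <<'E'
import cv2,numpy as np
a=cv2.imread("pics/w1.png")[60:180,275:440]
a=cv2.resize(a,None,fx=4.8,fy=4.8,interpolation=cv2.INTER_CUBIC).astype(float)
cv2.imwrite("pics/cw1.png",np.clip(255*(a/255)**.6,0,255).astype(np.uint8))
E
```

```text
(no output)
```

View pics/cw1.png

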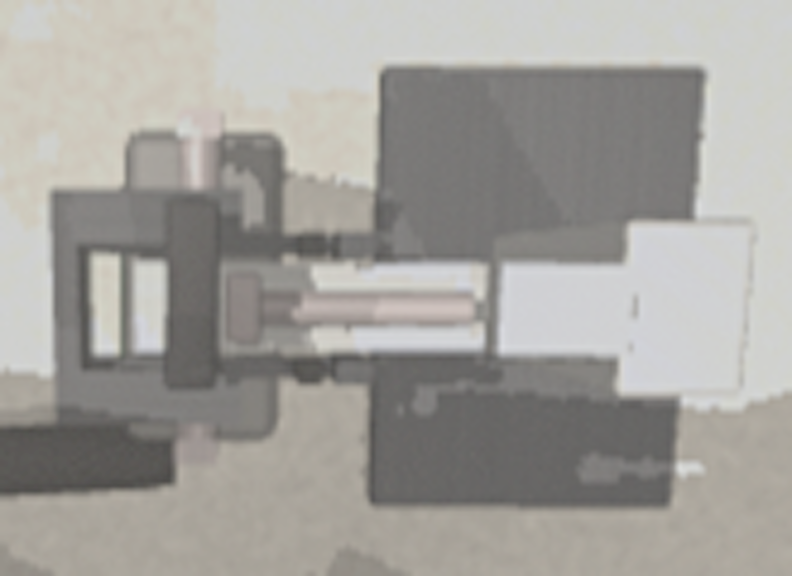

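The tab is at crop (193,291), with the guard frame, keeper, arm and foot plate also visible. Now to locate them.

```bash
python3 - <<'E'
from h import *
import pickle
P=pickle.load(open('w1.pkl','rb'));print(P['position'])
f=lambda x,y:(275+(x+.5)/4.8-.5,60+(y+.5)/4.8-.5)
for nm,p,z in [('tab fl',(170,196),.255),('tab bl',(219,199),.255),('tab fr',(166,388),.255),('tab br',(218,388),.255),
 ('plate fl',(381,67),.012),('plate bl',(704,68),.012),('plate fr',(370,503),.012),('plate br',(670,507),.012),
 ('barL',(198,130),.19),('barR',(197,450),.19),('guardfl',(52,190),.2),('guardfr',(57,420),.2),
 ('winF top',(88,247),.205),('winF bot',(82,368),.205)]:
    print(nm,onz('w',f(*p),z,P).round(4))
E
```

```text
[0.59522191 0.06671166 0.55491534]
tab fl [0.5857 0.0812 0.255 ]
tab bl [0.5949 0.0795 0.255 ]
tab fr [0.5802 0.0456 0.255 ]
tab br [0.5903 0.0444 0.255 ]
plate fl [0.6541 0.1252 0.012 ]
plate bl [0.7621 0.1115 0.012 ]
plate fr [ 0.636  -0.0213  0.012 ]
plate br [ 0.7439 -0.0361  0.012 ]
barL [0.592  0.0978 0.19  ]
barR [0.5824 0.0255 0.19  ]
guardfl [0.5579 0.0883 0.2   ]
guardfr [0.5512 0.0376 0.2   ]
winF top [0.5645 0.075  0.205 ]
winF bot [0.5592 0.0489 0.205 ]
```

Checks:
- Tab 10 mm × 36 mm and plate 108 × 148 mm, both agreeing with the description.
- Tab top centre at about (0.588, 0.0625) and hook yaw about -7.3°.

I'll descend above the tab with the jaws half open.

Request:
arm_command(plan=[{"x":0.0015,"y":0.03,"z":-0.02,"wx":0,"wy":0,"wz":-0.4,"jaw":60},{"x":0.0015,"y":0.06,"z":-0.05,"wx":0,"wy":0,"wz":-0.4,"jaw":60},{"x":0.0015,"y":0.062,"z":-0.09,"wx":0,"wy":0,"wz":-0.4,"jaw":60},{"x":0.0015,"y":0.062,"z":-0.11,"wx":0,"wy":0,"wz":-0.4,"jaw":60},{"x":0.0015,"y":0.062,"z":-0.11,"wx":0,"wy":0,"wz":-0.4,"jaw":60},{"x":0.0015,"y":0.062,"z":-0.11,"wx":0,"wy":0,"wz":-0.4,"jaw":60}])

```text
clock: 2.7
ee_pos: [0.5883, 0.0611, 0.2954]
tcp_rot: [3.14, 0.0, 1.44]
wrist_force: [-0.2, -0.1, 0.7]
grip_width: 0.0527
```

```bash
python3 - <<'E'
from h import *
import pickle
o=env.get_obs();print(o['clock'],o['ee_pos'],o['tcp_rot'],o['wrist_force'],o['qd'].max())
P=env.camera_params('wrist');im=env.grab_frame('wrist')[:,:,::-1]
pickle.dump(P,open('w2.pkl','wb'));cv2.imwrite("pics/w2.png",im)
E
```

```text
2.7 [0.58826316 0.06112033 0.29540055] [3.14001209e+00 9.18263846e-06 1.43981909e+00] [-0.16245474 -0.0797972   0.67948788] 0.004842759541627937
```

View pics/w2.png

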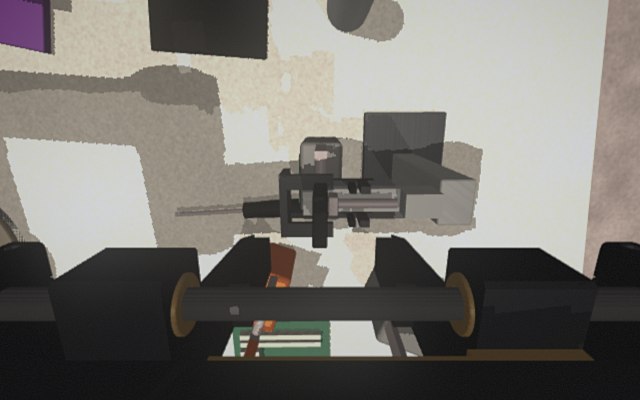

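```bash
python3 - <<'E'
from h import *
import pickle
P=pickle.load(open('w2.pkl','rb'))
im=cv2.imread('pics/w2.png');c=im[170:255,270:390]
cv2.imwrite('pics/cw2.png',np.clip(255*(cv2.resize(c,None,fx=6,fy=6,interpolation=cv2.INTER_CUBIC)/255.)**.5,0,255).astype(np.uint8))
E
```

```text
(no output)
```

View pics/cw2.png

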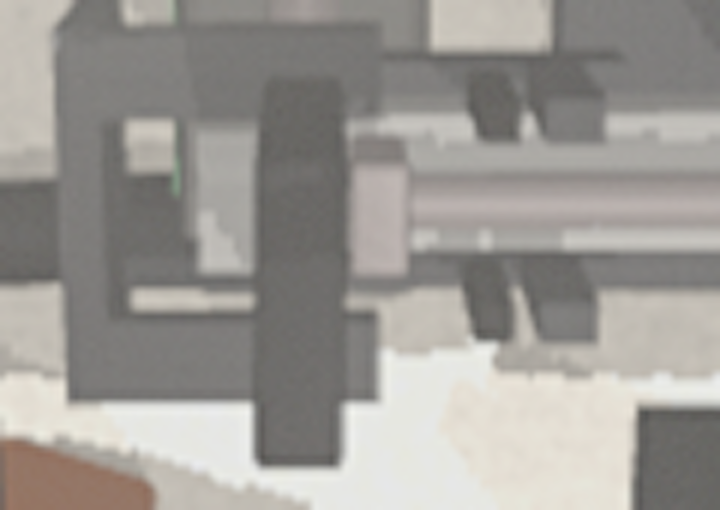

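```bash
python3 - <<'E'
from h import *
import pickle
P=pickle.load(open('w2.pkl','rb'))
f=lambda x,y:(270+(x+.5)/6-.5,170+(y+.5)/6-.5)
H=R.from_euler('z',-.128);o=np.array([.645,.052,0])
for nm,p,z in [('tab nf',(254,466),.255),('tab nb',(342,466),.255),('tab ff',(261,170),.255),('tab fb',(346,170),.255),('tab foot ff',(265,80),.213),
 ('lip L',(381,27),.205),('lip L2',(381,105),.205),('lip R',(378,315),.205),('lip R2',(378,400),.205),('guard fL',(55,115),.205),('guard fR',(68,400),.205),
 ('stopR front',(478,337),.207),('stopL front',(478,137),.207),('keeper top f',(350,162),.205),('keeper f2',(350,275),.205)]:
    w=onz('w',f(*p),z,P);print(nm,w.round(4),(H.inv().apply(w-o)*1000).round(1))
E
```

```text
tab nf [0.5801 0.0463 0.255 ] [-63.6 -13.9 255. ]
tab nb [0.5897 0.045  0.255 ] [-53.9 -14.  255. ]
tab ff [0.5855 0.0795 0.255 ] [-62.5  19.7 255. ]
tab fb [0.5944 0.0783 0.255 ] [-53.6  19.6 255. ]
tab foot ff [0.585  0.0803 0.213 ] [-63.1  20.4 213. ]
lip L [0.6005 0.0837 0.205 ] [-48.2  25.7 205. ]
lip L2 [0.5992 0.0734 0.205 ] [-48.1  15.3 205. ]
lip R [0.5953 0.0445 0.205 ] [-48.3 -13.8 205. ]
lip R2 [0.5938 0.0322 0.205 ] [-48.2 -26.1 205. ]
guard fL [0.5565 0.0776 0.205 ] [-91.   14.1 205. ]
guard fR [0.5516 0.0378 0.205 ] [-90.8 -26.  205. ]
stopR front [0.6083 0.0403 0.207 ] [-34.9 -16.3 207. ]
stopL front [0.6113 0.0679 0.207 ] [-35.4  11.5 207. ]
keeper top f [0.5942 0.0662 0.205 ] [-52.2   7.6 205. ]
keeper f2 [0.5923 0.0506 0.205 ] [-52.1  -8.1 205. ]
```

The tab centre is at hook x -58.4, which matches a resting bar at -58.5. The lip end is at about -48.2 and the stop faces at about -35.5, so contact should come after about 18 mm of travel. Descending and closing softly.

Request:
arm_command(plan=[{"x":-0.001,"y":0.001,"z":-0.02,"wx":0,"wy":0,"wz":0,"jaw":60},{"x":-0.001,"y":0.001,"z":-0.04,"wx":0,"wy":0,"wz":0,"jaw":60},{"x":-0.001,"y":0.001,"z":-0.055,"wx":0,"wy":0,"wz":0,"jaw":60},{"x":-0.001,"y":0.001,"z":-0.058,"wx":0,"wy":0,"wz":0,"jaw":60},{"x":-0.001,"y":0.001,"z":-0.058,"wx":0,"wy":0,"wz":0,"jaw":30},{"x":-0.001,"y":0.001,"z":-0.058,"wx":0,"wy":0,"wz":0,"jaw":20},{"x":-0.001,"y":0.001,"z":-0.058,"wx":0,"wy":0,"wz":0,"jaw":20},{"x":-0.001,"y":0.001,"z":-0.058,"wx":0,"wy":0,"wz":0,"jaw":16},{"x":-0.001,"y":0.001,"z":-0.058,"wx":0,"wy":0,"wz":0,"jaw":16}], grip_force=4)

```text
clock: 3.65
ee_pos: [0.5872, 0.0631, 0.2364]
tcp_rot: [3.141, -0.0, 1.441]
wrist_force: [0.0, -0.2, 0.2]
grip_width: 0.0152
```

Request:
arm_command(plan=[{"x":0,"y":0,"z":0,"wx":0,"wy":0,"wz":0,"jaw":13},{"x":0,"y":0,"z":0,"wx":0,"wy":0,"wz":0,"jaw":10},{"x":0,"y":0,"z":0,"wx":0,"wy":0,"wz":0,"jaw":7},{"x":0,"y":0,"z":0,"wx":0,"wy":0,"wz":0,"jaw":5},{"x":0,"y":0,"z":0,"wx":0,"wy":0,"wz":0,"jaw":5}], grip_force=4)

```text
clock: 4.15
ee_pos: [0.5871, 0.0631, 0.2361]
tcp_rot: [-3.142, 0.0, 1.441]
wrist_force: [-0.2, 0.1, 0.9]
grip_width: 0.0102
```

Width is 10.2 mm with no side load. I'll tighten, then raise 2 mm to take the weight.

Request:
arm_command(plan=[{"x":0,"y":0,"z":0,"wx":0,"wy":0,"wz":0,"jaw":0},{"x":0,"y":0,"z":0,"wx":0,"wy":0,"wz":0,"jaw":0},{"x":0,"y":0,"z":0,"wx":0,"wy":0,"wz":0,"jaw":0},{"x":0,"y":0,"z":0.001,"wx":0,"wy":0,"wz":0,"jaw":0},{"x":0,"y":0,"z":0.002,"wx":0,"wy":0,"wz":0,"jaw":0},{"x":0,"y":0,"z":0.002,"wx":0,"wy":0,"wz":0,"jaw":0},{"x":0,"y":0,"z":0.002,"wx":0,"wy":0,"wz":0,"jaw":0}], grip_force=55)

```text
clock: 4.85
ee_pos: [0.587, 0.063, 0.2377]
tcp_rot: [-3.141, 0.0, 1.441]
wrist_force: [-0.3, -0.1, -4.1]
grip_width: 0.0091
```

```bash
python3 - <<'E'
from h import *
o=env.get_obs();print(o['clock'],o['ee_pos'],o['tcp_rot'],o['wrist_force'],o['grip_width'])
E
```

```text
4.85 [0.58704032 0.06303842 0.23767758] [-3.14102214e+00  4.03579020e-05  1.44105953e+00] [-0.26686475 -0.10146672 -4.13819704] 0.009073301829925724
```

Weight taken, about 4 to 4.7 N. Now pushing back along hook +x (0.992, -0.128), 14 mm to begin with.

Request:
arm_command(plan=[{"x":0.002,"y":-0.0003,"z":0.002,"wx":0,"wy":0,"wz":0,"jaw":0},{"x":0.004,"y":-0.0005,"z":0.002,"wx":0,"wy":0,"wz":0,"jaw":0},{"x":0.006,"y":-0.0008,"z":0.002,"wx":0,"wy":0,"wz":0,"jaw":0},{"x":0.008,"y":-0.001,"z":0.002,"wx":0,"wy":0,"wz":0,"jaw":0},{"x":0.01,"y":-0.0013,"z":0.002,"wx":0,"wy":0,"wz":0,"jaw":0},{"x":0.012,"y":-0.0015,"z":0.002,"wx":0,"wy":0,"wz":0,"jaw":0},{"x":0.014,"y":-0.0018,"z":0.002,"wx":0,"wy":0,"wz":0,"jaw":0},{"x":0.014,"y":-0.0018,"z":0.002,"wx":0,"wy":0,"wz":0,"jaw":0},{"x":0.014,"y":-0.0018,"z":0.002,"wx":0,"wy":0,"wz":0,"jaw":0}])

```text
clock: 5.75
ee_pos: [0.601, 0.0613, 0.24]
tcp_rot: [-3.141, 0.0, 1.441]
wrist_force: [-5.0, 1.1, -3.5]
grip_width: 0.0096
```

I repeated the 2 mm raise by mistake, so it's now 3.9 mm up. That's just inside the 4 mm free space and there's no extra load. Lowering 2 mm and moving on in small steps. The keeper force of 5.1 N matches the prediction.

Request:
arm_command(plan=[{"x":0,"y":0,"z":-0.001,"wx":0,"wy":0,"wz":0,"jaw":0},{"x":0,"y":0,"z":-0.002,"wx":0,"wy":0,"wz":0,"jaw":0},{"x":0.001,"y":-0.0001,"z":-0.002,"wx":0,"wy":0,"wz":0,"jaw":0},{"x":0.002,"y":-0.0003,"z":-0.002,"wx":0,"wy":0,"wz":0,"jaw":0},{"x":0.002,"y":-0.0003,"z":-0.002,"wx":0,"wy":0,"wz":0,"jaw":0}])

```text
clock: 6.25
ee_pos: [0.6031, 0.061, 0.238]
tcp_rot: [-3.142, -0.0, 1.441]
wrist_force: [-5.7, 1.4, -0.8]
grip_width: 0.0094
```

Request:
arm_command(plan=[{"x":0.0005,"y":-0.0001,"z":0,"wx":0,"wy":0,"wz":0,"jaw":0},{"x":0.001,"y":-0.0001,"z":0,"wx":0,"wy":0,"wz":0,"jaw":0},{"x":0.001,"y":-0.0001,"z":0,"wx":0,"wy":0,"wz":0,"jaw":0}])

```text
clock: 6.55
ee_pos: [0.604, 0.0609, 0.238]
tcp_rot: [-3.141, -0.0, 1.441]
wrist_force: [-5.3, 1.2, -1.4]
grip_width: 0.0095
```

Request:
arm_command(plan=[{"x":0.0005,"y":-0.0001,"z":0,"wx":0,"wy":0,"wz":0,"jaw":0},{"x":0.001,"y":-0.0001,"z":0,"wx":0,"wy":0,"wz":0,"jaw":0},{"x":0.001,"y":-0.0001,"z":0,"wx":0,"wy":0,"wz":0,"jaw":0}])

```text
clock: 6.85
ee_pos: [0.605, 0.0608, 0.238]
tcp_rot: [-3.141, -0.0, 1.441]
wrist_force: [-5.9, 1.1, -1.1]
grip_width: 0.0094
```

Request:
arm_command(plan=[{"x":0.0005,"y":-0.0001,"z":0.0005,"wx":0,"wy":0,"wz":0,"jaw":0},{"x":0.001,"y":-0.0001,"z":0.0005,"wx":0,"wy":0,"wz":0,"jaw":0},{"x":0.001,"y":-0.0001,"z":0.0005,"wx":0,"wy":0,"wz":0,"jaw":0}])

```text
clock: 7.15
ee_pos: [0.6057, 0.0607, 0.2381]
tcp_rot: [-3.14, 0.0, 1.441]
wrist_force: [-6.6, 1.1, -2.3]
grip_width: 0.0097
```

```bash
python3 - <<'E'
from h import *
import pickle
o=env.get_obs();print(o['clock'],o['ee_pos'],o['wrist_force'],o['wrist_torque'])
cv2.imwrite("pics/s2.png",cv2.resize(env.grab_frame('side')[110:260,330:480,::-1],None,fx=4,fy=4,interpolation=cv2.INTER_CUBIC))
cv2.imwrite("pics/w3.png",env.grab_frame('wrist')[:,:,::-1])
E
```

```text
7.15 [0.60571459 0.06070723 0.23811044] [-6.61184485  1.07276969 -2.27813688] [1.24826128e-01 1.22092936e+00 9.26739219e-04]
```

View pics/w3.png

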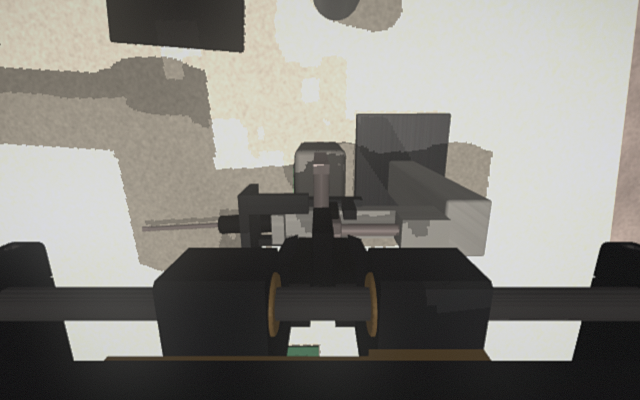

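View pics/s2.png

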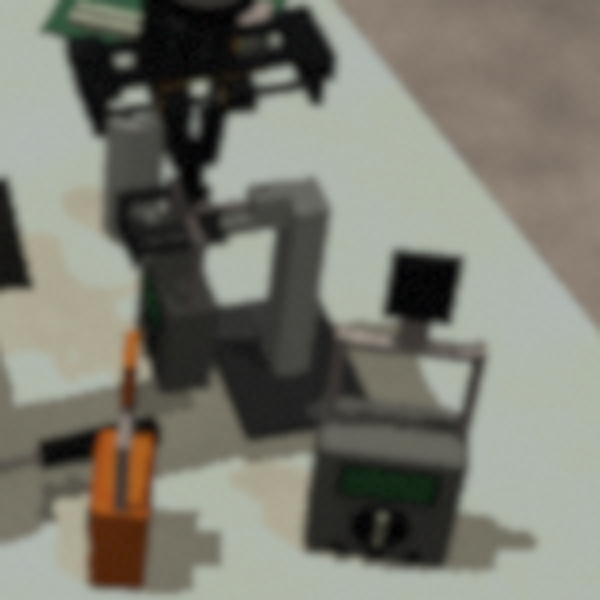

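The meter is held, with the bar near the stops and 6.7 N of push. I'll keep feeling in half-millimetre steps.

Request:
arm_command(plan=[{"x":0.0005,"y":-0.0001,"z":0,"wx":0,"wy":0,"wz":0,"jaw":0},{"x":0.0005,"y":-0.0001,"z":0,"wx":0,"wy":0,"wz":0,"jaw":0},{"x":0.0005,"y":-0.0001,"z":0,"wx":0,"wy":0,"wz":0,"jaw":0}])

```text
clock: 7.55
ee_pos: [0.6061, 0.0607, 0.2381]
tcp_rot: [-3.14, 0.0, 1.441]
wrist_force: [-7.2, 0.6, -3.7]
grip_width: 0.0094
```

Request:
arm_command(plan=[{"x":0.0005,"y":-0.0001,"z":0,"wx":0,"wy":0,"wz":0,"jaw":0},{"x":0.0005,"y":-0.0001,"z":0,"wx":0,"wy":0,"wz":0,"jaw":0},{"x":0.0005,"y":-0.0001,"z":0,"wx":0,"wy":0,"wz":0,"jaw":0}])

```text
clock: 7.85
ee_pos: [0.6065, 0.0606, 0.2381]
tcp_rot: [-3.139, 0.0, 1.441]
wrist_force: [-8.0, 0.0, -2.2]
grip_width: 0.0092
```

The force rises steadily from 5.9 to 8.0 N with the travel, so the stops are met at about 18.3 mm, as the picture predicted. Now lifting slowly while pressed back, checking the force just after lip height.

Request:
arm_command(plan=[{"x":0,"y":0,"z":0.001,"wx":0,"wy":0,"wz":0,"jaw":0},{"x":0,"y":0,"z":0.002,"wx":0,"wy":0,"wz":0,"jaw":0},{"x":0,"y":0,"z":0.003,"wx":0,"wy":0,"wz":0,"jaw":0},{"x":0,"y":0,"z":0.003,"wx":0,"wy":0,"wz":0,"jaw":0}])

```text
clock: 8.25
ee_pos: [0.6062, 0.0606, 0.2401]
tcp_rot: [-3.138, 0.0, 1.441]
wrist_force: [-6.7, 0.5, -7.9]
grip_width: 0.0092
```

Request:
arm_command(plan=[{"x":0,"y":0,"z":0.001,"wx":0,"wy":0,"wz":0,"jaw":0},{"x":0,"y":0,"z":0.0015,"wx":0,"wy":0,"wz":0,"jaw":0},{"x":0,"y":0,"z":0.0015,"wx":0,"wy":0,"wz":0,"jaw":0}])

```text
clock: 8.55
ee_pos: [0.6062, 0.0606, 0.2415]
tcp_rot: [-3.137, 0.0, 1.441]
wrist_force: [-6.2, 0.8, -8.7]
grip_width: 0.0095
```

Request:
arm_command(plan=[{"x":0.0003,"y":0,"z":0.001,"wx":0,"wy":0,"wz":0,"jaw":0},{"x":0.0003,"y":0,"z":0.002,"wx":0,"wy":0,"wz":0,"jaw":0},{"x":0.0003,"y":0,"z":0.003,"wx":0,"wy":0,"wz":0,"jaw":0},{"x":0.0003,"y":0,"z":0.003,"wx":0,"wy":0,"wz":0,"jaw":0}])

```text
clock: 8.95
ee_pos: [0.6064, 0.0606, 0.2444]
tcp_rot: [-3.137, 0.0, 1.441]
wrist_force: [-6.6, 0.9, -8.5]
grip_width: 0.0093
```

```bash
python3 - <<'E'
from h import *
o=env.get_obs();print(o['clock'],o['ee_pos'],o['wrist_force'],o['wrist_torque'])
im=env.grab_frame('wrist')[150:290,220:420,::-1]
cv2.imwrite("pics/w4.png",np.clip(255*(cv2.resize(im,None,fx=4,fy=4,interpolation=cv2.INTER_CUBIC)/255.)**.5,0,255).astype(np.uint8))
E
```

```text
8.95 [0.60642879 0.06057923 0.24442445] [-6.58803039  0.94446533 -8.54025726] [ 0.10966478  1.41161807 -0.00770745]
```

View pics/w4.png

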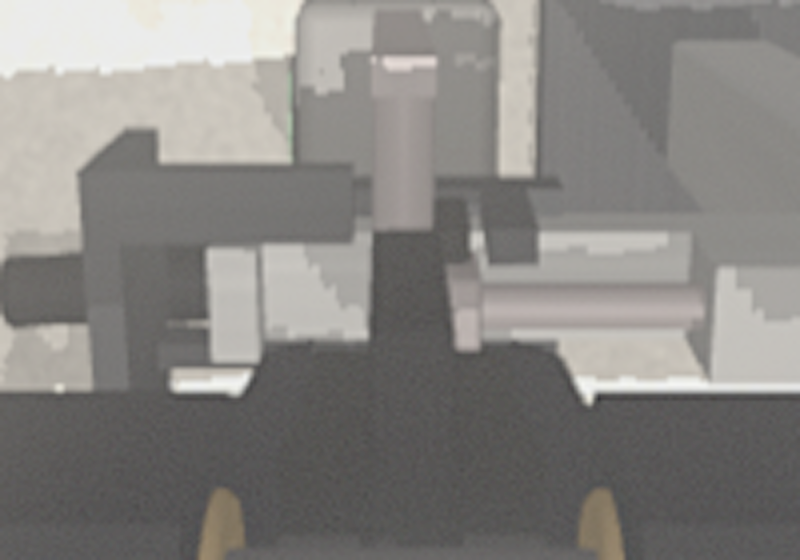

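The bar is clear behind the lip, with a gap visible at crop (362,190), and the load is a steady friction value. I'll continue the lift.

Request:
arm_command(plan=[{"x":0,"y":0,"z":0.002,"wx":0,"wy":0,"wz":0,"jaw":0},{"x":0,"y":0,"z":0.004,"wx":0,"wy":0,"wz":0,"jaw":0},{"x":0,"y":0,"z":0.006,"wx":0,"wy":0,"wz":0,"jaw":0},{"x":0,"y":0,"z":0.006,"wx":0,"wy":0,"wz":0,"jaw":0}])

```text
clock: 9.4
ee_pos: [0.6065, 0.0606, 0.2507]
tcp_rot: [-3.138, 0.0, 1.441]
wrist_force: [-6.3, 1.0, -6.0]
grip_width: 0.0095
```

Request:
arm_command(plan=[{"x":0,"y":0,"z":0.002,"wx":0,"wy":0,"wz":0,"jaw":0},{"x":0,"y":0,"z":0.004,"wx":0,"wy":0,"wz":0,"jaw":0},{"x":0,"y":0,"z":0.006,"wx":0,"wy":0,"wz":0,"jaw":0},{"x":0,"y":0,"z":0.006,"wx":0,"wy":0,"wz":0,"jaw":0}])

```text
clock: 9.8
ee_pos: [0.6081, 0.0603, 0.2583]
tcp_rot: [3.139, -0.0, 1.441]
wrist_force: [-0.4, -0.4, -4.4]
grip_width: 0.0095
```

Request:
arm_command(plan=[{"x":0,"y":0,"z":0.002,"wx":0,"wy":0,"wz":0,"jaw":0},{"x":0,"y":0,"z":0.004,"wx":0,"wy":0,"wz":0,"jaw":0},{"x":0,"y":0,"z":0.006,"wx":0,"wy":0,"wz":0,"jaw":0},{"x":0,"y":0,"z":0.009,"wx":0,"wy":0,"wz":0,"jaw":0},{"x":0,"y":0,"z":0.012,"wx":0,"wy":0,"wz":0,"jaw":0},{"x":0,"y":0,"z":0.012,"wx":0,"wy":0,"wz":0,"jaw":0}])

```text
clock: 10.4
ee_pos: [0.6076, 0.0605, 0.2706]
tcp_rot: [3.141, -0.0, 1.441]
wrist_force: [-0.5, -0.1, -4.4]
grip_width: 0.0097
```

```bash
python3 - <<'E'
from h import *
o=env.get_obs();print(o['clock'],o['ee_pos'],o['wrist_force'],o['wrist_torque'])
im=env.grab_frame('wrist')[150:290,220:420,::-1]
cv2.imwrite("pics/w5.png",np.clip(255*(cv2.resize(im,None,fx=4,fy=4,interpolation=cv2.INTER_CUBIC)/255.)**.5,0,255).astype(np.uint8))
im=env.grab_frame('side')[110:260,330:480,::-1]
cv2.imwrite("pics/s5.png",cv2.resize(im,None,fx=4,fy=4,interpolation=cv2.INTER_CUBIC))
E
```

```text
10.4 [0.60759796 0.06045794 0.27062078] [-0.53159663 -0.057106   -4.40910093] [ 0.02041964 -0.08811918  0.01508578]
```

View pics/w5.png

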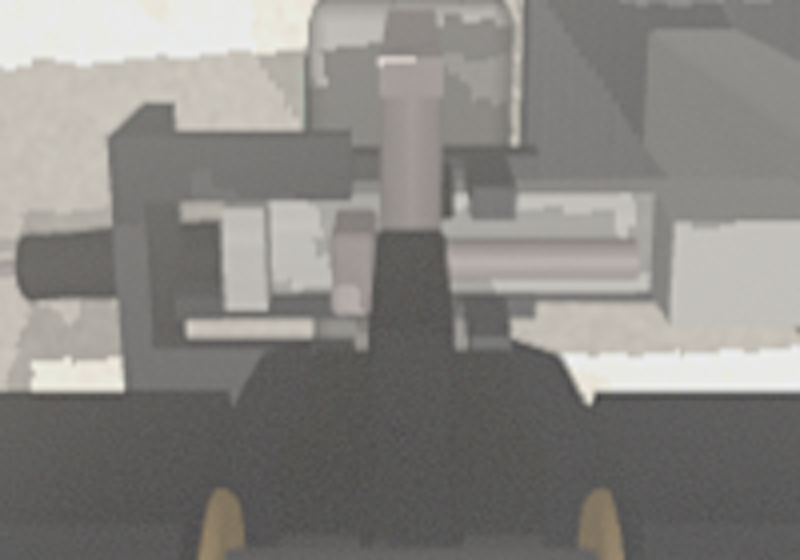

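View pics/s5.png

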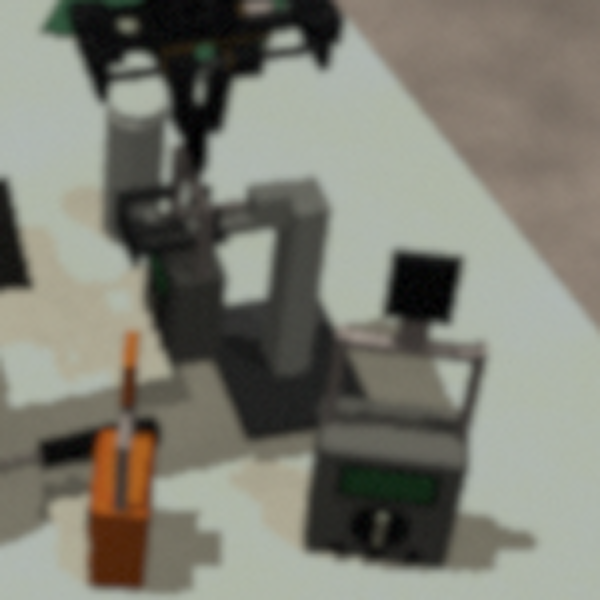

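Lift is 34.5 mm, within 26 to 42, the side load is gone and the keeper is shut. Drawing out along hook -x by 85 mm.

Request:
arm_command(plan=[{"x":-0.006,"y":0.0008,"z":0,"wx":0,"wy":0,"wz":0,"jaw":0},{"x":-0.014,"y":0.0018,"z":0,"wx":0,"wy":0,"wz":0,"jaw":0},{"x":-0.022,"y":0.0028,"z":0,"wx":0,"wy":0,"wz":0,"jaw":0},{"x":-0.03,"y":0.0039,"z":0,"wx":0,"wy":0,"wz":0,"jaw":0},{"x":-0.038,"y":0.0049,"z":0,"wx":0,"wy":0,"wz":0,"jaw":0},{"x":-0.046,"y":0.0059,"z":0,"wx":0,"wy":0,"wz":0,"jaw":0},{"x":-0.054,"y":0.007,"z":0,"wx":0,"wy":0,"wz":0,"jaw":0},{"x":-0.062,"y":0.008,"z":0,"wx":0,"wy":0,"wz":0,"jaw":0},{"x":-0.07,"y":0.009,"z":0,"wx":0,"wy":0,"wz":0,"jaw":0},{"x":-0.078,"y":0.01,"z":0,"wx":0,"wy":0,"wz":0,"jaw":0},{"x":-0.084,"y":0.0109,"z":0,"wx":0,"wy":0,"wz":0,"jaw":0},{"x":-0.084,"y":0.0109,"z":0,"wx":0,"wy":0,"wz":0,"jaw":0}])

```text
clock: 11.7
ee_pos: [0.5228, 0.0715, 0.2702]
tcp_rot: [-3.141, -0.0, 1.441]
wrist_force: [-0.1, 0.1, -4.8]
grip_width: 0.0094
```

```bash
python3 - <<'E'
from h import *
o=env.get_obs();print(o['clock'],o['ee_pos'],o['wrist_force'],o['wrist_torque'])
cv2.imwrite("pics/w6.png",env.grab_frame('wrist')[:,:,::-1])
im=env.grab_frame('side')[100:250,290:440,::-1]
cv2.imwrite("pics/s6.png",cv2.resize(im,None,fx=4,fy=4,interpolation=cv2.INTER_CUBIC))
E
```

```text
11.7 [0.5227698  0.07152985 0.27021501] [-0.06800282  0.06088851 -4.79393419] [ 0.01713757 -0.15309853 -0.01205218]
```

View pics/w6.png

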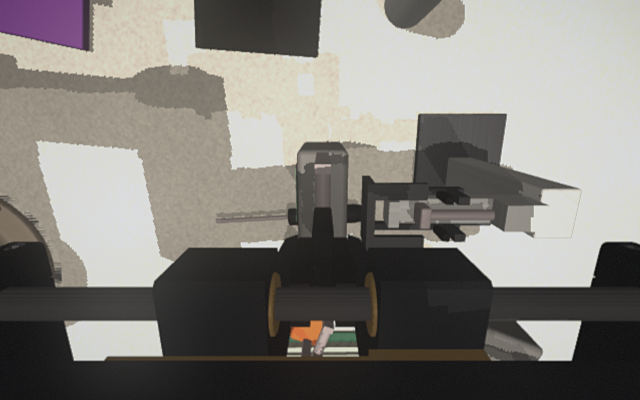

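View pics/s6.png

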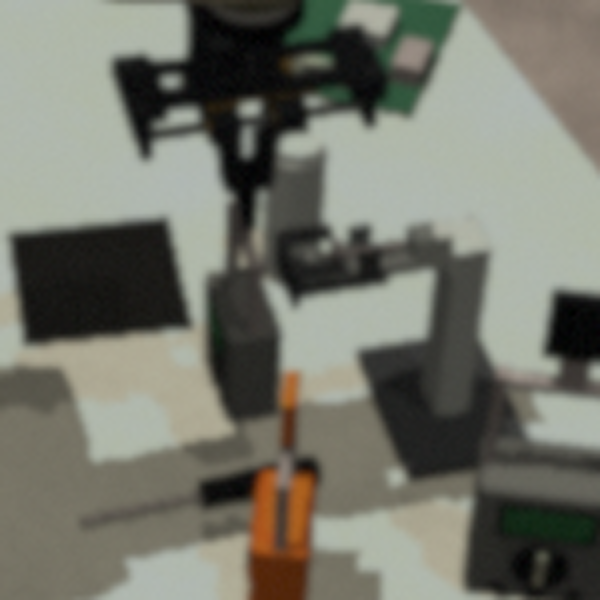

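It's clear of the hook. Carrying it over to the mat centre (0.477, 0.298).

Request:
arm_command(plan=[{"x":-0.004,"y":0.01,"z":0,"wx":0,"wy":0,"wz":0,"jaw":0},{"x":-0.01,"y":0.03,"z":0,"wx":0,"wy":0,"wz":0,"jaw":0},{"x":-0.016,"y":0.055,"z":0,"wx":0,"wy":0,"wz":0,"jaw":0},{"x":-0.022,"y":0.08,"z":0,"wx":0,"wy":0,"wz":0,"jaw":0},{"x":-0.027,"y":0.105,"z":0,"wx":0,"wy":0,"wz":0,"jaw":0},{"x":-0.032,"y":0.13,"z":0,"wx":0,"wy":0,"wz":0,"jaw":0},{"x":-0.037,"y":0.155,"z":0,"wx":0,"wy":0,"wz":0,"jaw":0},{"x":-0.041,"y":0.18,"z":0,"wx":0,"wy":0,"wz":0,"jaw":0},{"x":-0.044,"y":0.205,"z":0,"wx":0,"wy":0,"wz":0,"jaw":0},{"x":-0.046,"y":0.22,"z":0,"wx":0,"wy":0,"wz":0,"jaw":0},{"x":-0.046,"y":0.2265,"z":0,"wx":0,"wy":0,"wz":0,"jaw":0},{"x":-0.046,"y":0.2265,"z":0,"wx":0,"wy":0,"wz":0,"jaw":0}])

```text
clock: 13.0
ee_pos: [0.4774, 0.2982, 0.2698]
tcp_rot: [-3.141, 0.0, 1.442]
wrist_force: [0.0, -0.1, -5.1]
grip_width: 0.0094
```

Request:
arm_command(plan=[{"x":0,"y":0,"z":-0.01,"wx":0,"wy":0,"wz":0,"jaw":0},{"x":0,"y":0,"z":-0.02,"wx":0,"wy":0,"wz":0,"jaw":0},{"x":0,"y":0,"z":-0.03,"wx":0,"wy":0,"wz":0,"jaw":0},{"x":0,"y":0,"z":-0.035,"wx":0,"wy":0,"wz":0,"jaw":0},{"x":0,"y":0,"z":-0.035,"wx":0,"wy":0,"wz":0,"jaw":0},{"x":0,"y":0,"z":-0.035,"wx":0,"wy":0,"wz":0,"jaw":0}])

```text
clock: 13.6
ee_pos: [0.4776, 0.2978, 0.2352]
tcp_rot: [3.141, -0.0, 1.441]
wrist_force: [0.6, -0.4, -3.1]
grip_width: 0.0096
```

```bash
python3 - <<'E'
from h import *
o=env.get_obs();print(o['clock'],o['ee_pos'],o['wrist_force'],o['wrist_torque'])
cv2.imwrite("pics/w7.png",env.grab_frame('wrist')[:,:,::-1])
im=env.grab_frame('side')[80:230,230:380,::-1]
cv2.imwrite("pics/s7.png",cv2.resize(im,None,fx=4,fy=4,interpolation=cv2.INTER_CUBIC))
E
```

```text
13.6 [0.47755842 0.29781356 0.23522189] [ 0.61658783 -0.3572213  -3.11907224] [ 0.04138479 -0.13744113 -0.0123861 ]
```

View pics/w7.png

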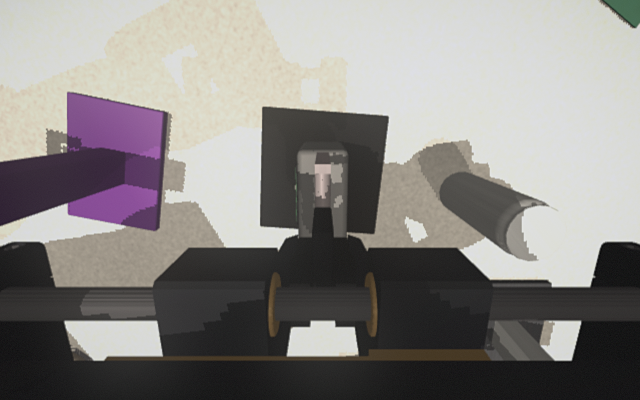

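View pics/s7.png

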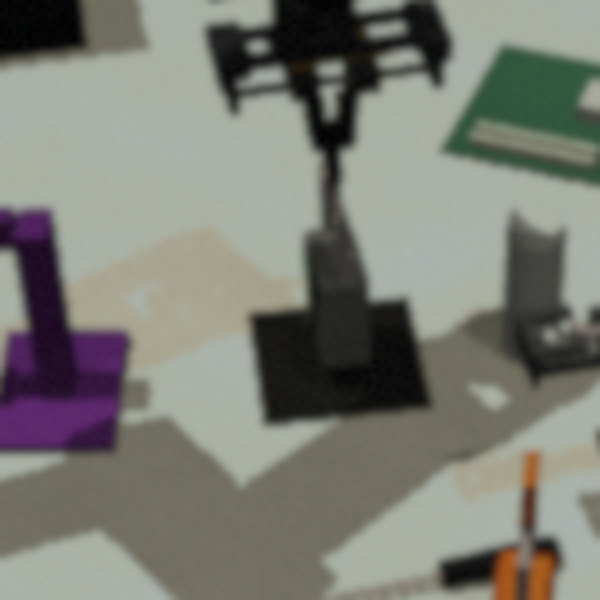

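The meter is over the mat's middle and looks upright. Lowering slowly.

Request:
arm_command(plan=[{"x":0,"y":0,"z":-0.005,"wx":0,"wy":0,"wz":0,"jaw":0},{"x":0,"y":0,"z":-0.01,"wx":0,"wy":0,"wz":0,"jaw":0},{"x":0,"y":0,"z":-0.015,"wx":0,"wy":0,"wz":0,"jaw":0},{"x":0,"y":0,"z":-0.018,"wx":0,"wy":0,"wz":0,"jaw":0},{"x":0,"y":0,"z":-0.02,"wx":0,"wy":0,"wz":0,"jaw":0},{"x":0,"y":0,"z":-0.021,"wx":0,"wy":0,"wz":0,"jaw":0},{"x":0,"y":0,"z":-0.022,"wx":0,"wy":0,"wz":0,"jaw":0},{"x":0,"y":0,"z":-0.022,"wx":0,"wy":0,"wz":0,"jaw":0}])

```text
clock: 14.5
ee_pos: [0.4774, 0.2979, 0.213]
tcp_rot: [3.142, -0.0, 1.441]
wrist_force: [0.4, -0.5, -4.2]
grip_width: 0.0094
```

Request:
arm_command(plan=[{"x":0,"y":0,"z":-0.0005,"wx":0,"wy":0,"wz":0,"jaw":0},{"x":0,"y":0,"z":-0.001,"wx":0,"wy":0,"wz":0,"jaw":0},{"x":0,"y":0,"z":-0.0015,"wx":0,"wy":0,"wz":0,"jaw":0},{"x":0,"y":0,"z":-0.002,"wx":0,"wy":0,"wz":0,"jaw":0},{"x":0,"y":0,"z":-0.002,"wx":0,"wy":0,"wz":0,"jaw":0}])

```text
clock: 15.0
ee_pos: [0.4774, 0.2979, 0.211]
tcp_rot: [-3.142, 0.0, 1.441]
wrist_force: [0.4, -0.2, -3.3]
grip_width: 0.0092
```

Request:
arm_command(plan=[{"x":0,"y":0,"z":-0.0005,"wx":0,"wy":0,"wz":0,"jaw":0},{"x":0,"y":0,"z":-0.001,"wx":0,"wy":0,"wz":0,"jaw":0},{"x":0,"y":0,"z":-0.001,"wx":0,"wy":0,"wz":0,"jaw":0}])

```text
clock: 15.3
ee_pos: [0.4776, 0.2979, 0.2105]
tcp_rot: [3.141, -0.0, 1.441]
wrist_force: [-1.0, -0.8, -0.3]
grip_width: 0.0094
```

Contact is at the expected height, TCP about 0.2105. I'll slacken the grip first, so any tilt settles, then open.

Request:
arm_command(plan=[{"x":0,"y":0,"z":-0.0005,"wx":0,"wy":0,"wz":0,"jaw":0},{"x":0,"y":0,"z":-0.0005,"wx":0,"wy":0,"wz":0,"jaw":0},{"x":0,"y":0,"z":-0.0005,"wx":0,"wy":0,"wz":0,"jaw":0}], grip_force=4)

```text
clock: 15.6
ee_pos: [0.4778, 0.2979, 0.2104]
tcp_rot: [3.14, -0.001, 1.441]
wrist_force: [-0.7, -1.2, 5.6]
grip_width: 0.0097
```

Request:
arm_command(plan=[{"x":0,"y":0,"z":0,"wx":0,"wy":0,"wz":0,"jaw":13},{"x":0,"y":0,"z":0,"wx":0,"wy":0,"wz":0,"jaw":16},{"x":0,"y":0,"z":0,"wx":0,"wy":0,"wz":0,"jaw":20},{"x":0,"y":0,"z":0,"wx":0,"wy":0,"wz":0,"jaw":30},{"x":0,"y":0,"z":0,"wx":0,"wy":0,"wz":0,"jaw":45},{"x":0,"y":0,"z":0,"wx":0,"wy":0,"wz":0,"jaw":60},{"x":0,"y":0,"z":0,"wx":0,"wy":0,"wz":0,"jaw":60}])

```text
clock: 16.3
ee_pos: [0.4774, 0.2979, 0.2095]
tcp_rot: [3.142, -0.0, 1.441]
wrist_force: [-0.2, -0.5, 0.4]
grip_width: 0.0474
```

Request:
arm_command(plan=[{"x":0,"y":0,"z":0.01,"wx":0,"wy":0,"wz":0,"jaw":60},{"x":0,"y":0,"z":0.03,"wx":0,"wy":0,"wz":0,"jaw":60},{"x":0,"y":0,"z":0.06,"wx":0,"wy":0,"wz":0,"jaw":60},{"x":0,"y":0,"z":0.09,"wx":0,"wy":0,"wz":0,"jaw":60},{"x":0,"y":0,"z":0.12,"wx":0,"wy":0,"wz":0,"jaw":60},{"x":0,"y":0,"z":0.15,"wx":0,"wy":0,"wz":0,"jaw":60},{"x":0,"y":-0.03,"z":0.16,"wx":0,"wy":0,"wz":0,"jaw":60},{"x":0,"y":-0.06,"z":0.16,"wx":0,"wy":0,"wz":0,"jaw":60},{"x":0,"y":-0.07,"z":0.16,"wx":0,"wy":0,"wz":0,"jaw":60},{"x":0,"y":-0.07,"z":0.16,"wx":0,"wy":0,"wz":0,"jaw":60},{"x":0,"y":-0.07,"z":0.16,"wx":0,"wy":0,"wz":0,"jaw":60}])

```text
clock: 17.4
ee_pos: [0.4774, 0.2285, 0.3696]
tcp_rot: [-3.141, -0.0, 1.441]
wrist_force: [-0.1, 0.6, 0.6]
grip_width: 0.0531
```

```bash
python3 - <<'E'
from h import *
import pickle
o=env.get_obs();print(o['clock'],o['ee_pos'],o['wrist_force'],o['qd'].round(3))
P=env.camera_params('wrist');pickle.dump(P,open('w8.pkl','wb'))
cv2.imwrite("pics/w8.png",env.grab_frame('wrist')[:,:,::-1])
cv2.imwrite("pics/s8.png",env.grab_frame('side')[:,:,::-1])
E
```

```text
17.4 [0.47735216 0.22846018 0.36962705] [-0.11972462  0.59499343  0.5582704 ] [ 0.012  0.01  -0.001 -0.002 -0.002 -0.001]
```

View pics/w8.png

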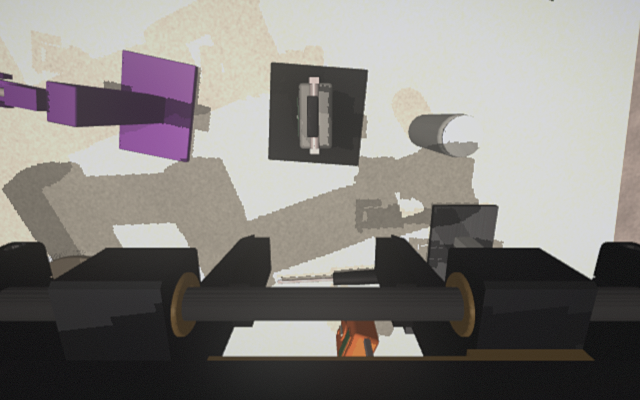

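View pics/s8.png

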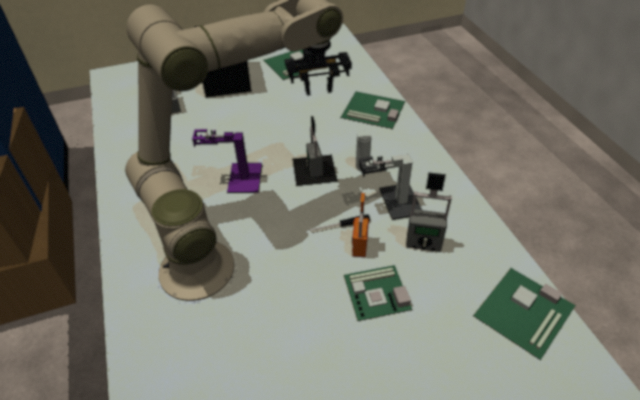

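```bash
python3 - <<'E'
from h import *
import pickle
P=pickle.load(open('w8.pkl','rb'))
im=cv2.imread('pics/w8.png')
c=np.array([onz('w',p,.004,P) for p in [(272,63),(367,70),(359,165),(269,158)]]).mean(0);print('mat',c)
cv2.imwrite('pics/c8.png',cv2.resize(im[55:170,260:380],None,fx=5,fy=5,interpolation=cv2.INTER_CUBIC))
for n,p,z in [('bar',(314.5,115),.164),('tabtop',(313,117),.229),('case',(314,116),.099)]: print(n,onz('w',p,z,P)-c)
E
```

```text
mat [0.47795518 0.29657633 0.004     ]
bar [0.00037089 0.00094948 0.16      ]
tabtop [ 0.00033838 -0.00091389  0.225     ]
case [-0.0019813   0.00011152  0.095     ]
```

View pics/c8.png

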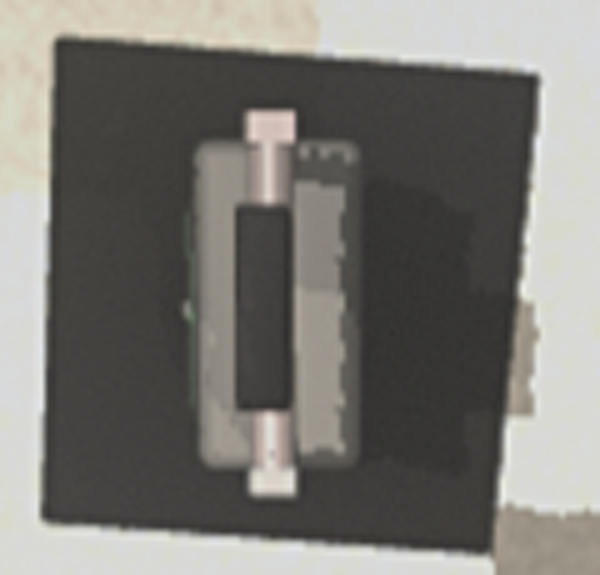

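The meter is upright and within about 2 mm of the mat's centre. The tab, bar and case centres line up vertically, and the gripper is clear. Handing in.

```bash
python3 - <<'E'
from rig import env
print(env.hand_in(), env.get_obs()['clock'])
E
```

```text
the job is handed in; nothing more can be done
the job is handed in; nothing more can be done
```

I took the meter off the hook and stood it in the middle of the mat, then let go and handed in at about 17.5 s. The hand-in gave no verdict.

- **On the hook:** I gripped it by the tab, took its weight and pressed it back about 19 mm. The soft stop was felt at about 18.3 mm, with about 8 N of push. The force readings on the wrist stayed within about 9 N per axis, below the 18 N limit.
- **Lift and carry:** It came up behind the lip to a 34.5 mm lift, was drawn out 85 mm, carried over and set down. The highest set-down reading was about 6 N.
- **Last checks:** The meter stands upright, with tab, bar and case all within about 2 mm of the mat's centre. The gripper is clear. The keeper looked shut in the picture taken after the lift. The board, spray can and screwdriver look untouched in the final side view; I didn't measure their positions.
- **What went wrong:**
  - My first move call was refused for missing keys, and nothing moved.
  - During the push I raised the meter 2 mm twice by mistake, to 3.9 mm of the 4 mm free under the lip. I lowered it again before the stop and saw no extra load.

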